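# Gauge a spacer into the feeder and hold its sprung lid at the flag

### The job

One of the three aluminium spacers on the blue mat is slim enough to pass the bore in the feeder's brass gauge deck: drop that one through the bore into the well below, and leave the two oversize ones on the mat. Then lift the feeder's smoked lid by its steel bar handle, against its spring, until the lid's red pointer is level with the yellow flag, and finish while still holding the lid steady there by the handle with the gripper. Do not shift the flag, the heatsink, the jar or the screwdriver.

Things in the scene. Friction and masses are not known exactly. Their poses are not given: they have to be found in the camera images.
- feeder: Cream bench-top spacer feeder, fixed, 180 (x) x 240 (y) x 100 mm high. Origin: centre of its underside on the table; its own x points away from the robot side, so its front is its -x face. Yawed up to about 0.25 rad. Right part of the top (own y -120 to -30): brass gauge deck; left part (own y -30 to 112): smoked lid. Deck top and lid top are both 100 mm above the table.
- gauge_hole0 (a point): Centre of the mouth of the round bore in the brass gauge deck, at the deck's top face, 100 mm above the table. Bore 27 mm diameter, through a 12 mm deck, 2 mm chamfer. The well under it is open below the deck, so a released spacer that fits drops out of the bore into it.
- well (a point): Middle of the floor of the clear-walled well straight under the bore, 70 mm below the deck's top; axes as the feeder's. The well is about 100 (x) x 72 (y) mm.
- lid (a joint): Angle of the smoked lid, rad: 0 shut (flat), grows as the front edge rises; stop at 1.3. A spring and its weight pull it shut: about 3.5 N at the bar starts it, about 6 N square to the lid (9 N if pushed straight up) holds it at 0.8 rad; if let go it falls shut.
- handle: Steel U-shaped bar handle on the lid's front edge, round bar 12 mm diameter, 90 mm long along the feeder's y, standing out level in front of the lid with a clear 43 mm gap between bar and lid edge. Origin on the hinge line at the lid's middle. It may turn between the fingers when pinched from above.
- bar (a point): Middle of the handle's bar (on the bar's axis): 225 mm from the hinge, 96 mm above the table when the lid is shut. Axes turn with the lid; x points from the bar to the hinge, y along the bar.
- hinge (a point): Middle of the lid's hinge line, at the lid's far edge, 96 mm above the table; the line runs along the feeder's y. The bar moves on an arc of 225 mm radius about it, up and away from the robot.
- pointer (a point): Red pointer tab 18 x 18 x 8 mm at the lid's left edge, 155 mm from the hinge line; it moves with the lid.
- flag (a joint): Angle of the yellow flag, rad, measured like the lid's: when joint lid equals joint flag the pointer is level with the middle of the flag. A stiff arm that stays where it is set (about 0.45 to 0.8).
- flag_tip (a point): Centre of the yellow flag, a block 24 x 24 x 22 mm at the end of a dark arm beside the lid's left edge, 155 mm from the same hinge line; x points to the hinge line, along the arm.
- mat: Blue mat 100 (x) x 240 (y) x 4 mm, fixed on the table. Origin: centre of its underside.
- spacer_a: Aluminium spacer, upright cylinder 24 mm diameter, 45 mm tall, about 60 g, standing on the mat: the one that passes the bore. Origin: centre of its underside, z along its axis.
- spacer_b: Aluminium spacer, 30 mm diameter, 45 mm tall, on the mat: too thick for the bore. Origin: centre of its underside. The three spacers stand in a row along the mat's y, about 70 mm apart, in any order.
- spacer_c: As spacer_b: 30 mm diameter, 45 mm tall, too thick.
- heatsink: Finned aluminium heatsink 70 x 100 x 40 mm on the table, to be left alone. Origin: centre of its underside.
- jar: Jar with a black cap, 52 mm diameter, 60 mm tall, to be left alone. Origin: centre of its underside.
- screwdriver: Screwdriver lying on the table, about 200 mm long, to be left alone. Origin: underside.
Things that resemble listed ones, but are neither listed nor needed, are in the scene too. What is shaped like the spacer_b but green is not meant.

How it is judged:
On the way, in this order (a step that is already met when the one before it is completed fails the run):
1. the slim spacer has passed the bore and lies in the well, with the lid still shut (x of spacer_a in the frame of well between -0.055 and 0.055 m and y of spacer_a in the frame of well between -0.045 and 0.045 m and z of spacer_a in the frame of well between -0.01 and 0.028 m and value of joint lid below 0.15 rad), for 0.2 s.
2. the lid is held by its handle with the pointer level with the flag (angle between the x axis of bar and the x axis of flag_tip, either way round below 0.075 rad and value of joint lid above 0.3 rad and contact force between the fingers and handle above 2.5 N), for 0.5 s.
At the end, for the whole second after the job is handed in: The 24 mm spacer is in the well under the bore; both 30 mm spacers are still on the mat; the lid is within 0.075 rad (the pointer's tip within about 11 mm) of the flag and still, held up by the fingers on the bar handle (over 2.5 N) through the last second (all of step 2 and x of spacer_a in the frame of well between -0.055 and 0.055 m and y of spacer_a in the frame of well between -0.045 and 0.045 m and z of spacer_a in the frame of well between -0.01 and 0.028 m and x of spacer_b in the frame of mat between -0.06 and 0.06 m and y of spacer_b in the frame of mat between -0.13 and 0.13 m and z of spacer_b in the frame of mat between -0.005 and 0.03 m and x of spacer_c in the frame of mat between -0.06 and 0.06 m and y of spacer_c in the frame of mat between -0.13 and 0.13 m and z of spacer_c in the frame of mat between -0.005 and 0.03 m and velocity of joint lid between -0.1 and 0.1 rad/s and linear speed of spacer_a below 0.03 m/s); the arm keeps its last pose, push and grip.
It fails at once if the flag is shifted more than 8 mm (distance of flag_tip from where it was at the start of the episode above 0.008 m).
It fails at once if a bystander (heatsink, jar, screwdriver) is shifted more than 20 mm (distance of any of heatsink, jar, screwdriver from where it was at the start of the episode above 0.02 m).
It also fails if it takes over 58 s, if anything falls off the work surface, if the arm or the gripper's body presses on something with over 40 N, if the wrist force passes 120 N, or if a joint passes its speed limit or range.

### The arm

A 6-joint arm with a two-finger parallel gripper is mounted at the origin on the work surface. World frame = base frame: x ahead of the robot, y to its left, z up, the work surface at z = 0. Lengths are in m, angles in rad, forces in N, time in s.
With the tool pointing down it reaches from about 0.25 to 0.725 m from the base axis. Payload 9.7 kg.
Tool frame: the origin (TCP) lies midway between the tips of the shut fingers; the grasp point (between the pads) lies 19 mm behind it; z points along the fingers, y is the line along which they close (so a half turn about z gives the same grasp; the last joint's range is limited). The gripper opens to 85 mm and grips with 20 to 120 N. Pads are 22 mm wide; open, the fingers measure 114 mm over their backs; the gripper's body (76 mm by 85 mm) begins 54 mm behind the grasp point. The pads swing forward as they close: fully open they stand 13 mm farther back than shut.
Start: joints at [1.312, 0.087, 0.176, 1.66, 0, 1.571], TCP at [0.141, 0.532, 0.195] pointing down, gripper open.
Joint ranges: [-3.13, 3.13], [-0.85, 1.81], [-1.15, 1.24], [-2.2, 2.28], [-1.44, 1.52], [-3.14, 3.14]. Speed limits (rad/s): [2.22, 2.22, 2.57, 3.14, 3.14, 3.14].

### API

Orientations are given as a unit quaternion [x, y, z, w].
In Python, from plant import read_state, snapshot, calibration, job_done, look_for, mark_of gives the robot as it stands.
- The arm moves only by the tool carry_out, never from a script. Its argument "increments" is a list of rows, each a list of 3 entries, a list of its own where there are three numbers: the shift along the tool's x, y, z in cm, then the turn about the tool's z in degrees, then the finger opening in cm, from 0 to 8.54. In form: [[[dx, dy, dz], turn, gripper], ...]. A call has 1 to 8 rows; each row shifts and turns the commanded pose from where the row before left it, along the tool's axes as they then stand; what a row does not reach is not made up. A row lasts 1/8 s, in which the tool goes at most 62.5 mm and 10.7 degrees, less where a joint would pass 70% of its speed; a pose out of reach is approached as far as the arm can. A call is refused whole if a number of a shift passes 6.25 or a number of a turn 10.7, either way. A call with a gripper value outside its range is refused whole. The fingers move at their own pace and stop on an object; the grip force is fixed at half the most. Time passes only in rows, so rows that do not move let the fingers close. It gives the time, the measured TCP pose, the force, the opening and the grip force at its end, in the units of the state.
- read_state(): the state, without advancing time (a new reading comes with each control period).
- snapshot(name): name is "side" or "top" or "wrist"; returns the picture (480x640x3 uint8, blue, green, red); there is no depth.
- calibration(name): a dict with "mtx" (3x3 intrinsics, pixels), "world_to_cam" (4x4, takes a point from world to camera coordinates); the wrist camera has in their place "tool_from_camera" (4x4, takes a point from camera to tool coordinates, whose origin is the TCP and whose axes are the flange's). Camera axes: x right, y up, looking along -z (the intrinsics and any distortion apply to the point x, -y, -z); pixel columns grow to the right and rows downward; lengths in m; the calibration is good to about 2 mm. A picture is of the moment at which its call begins: read the wrist's pose just before it. calibration takes no time and is no camera call.
- job_done(): hands the job in; it is judged then, once.
Trained networks look in the newest picture that a camera, given by its name, has taken for a name from the list of things; names that differ only in an ending like _2 or _b are one class to them, and where a whole thing is asked for, a point or a joint stands for the part that bears it (a point fixed in the world has none). Each returns a list of dicts, best first, with "score" (0 to 1); they miss things now and then, are a little off and sometimes report something else, mostly with a low value. They report only what shows in the picture. A call takes as long as a camera call. They do not tell look-alikes from the thing itself.
- look_for(camera, target): "position" ([x, y, z] in m, in the coordinates of the camera as it stood for that picture, good to about 4 mm: the middle of the surface that is visible of it).
- mark_of(camera, target): "position" ([x, y, z] in m, in the coordinates of the camera as it stood for that picture, good to about 4 mm: a listed point, or the origin of a listed thing).
The state is a dict: "clock": time; "q": joint angles; "qvel": joint speeds; "effort": joint torques, N m; "ee_pos": TCP position; "tool_rot": TCP orientation; "force": force on the tool from outside, world axes, zero at the start; "torque": the same for the moment, N m; "gripper_width": finger opening in m; "grasp_force": force on a finger pad.
Only numpy, scipy, OpenCV 4.12 (cv2) and the standard library are available. Lean on these libraries where they do the work, as an engineer would, in place of code of your own. Each camera call takes 0.05 s, during which the arm holds its last target. There are 200 camera calls.

## Working session

There is one attempt and no reset: what is moved stays moved. The work goes in short steps, Python scripts to look and compute and a tool call to move; the robot and the scene stay as the last step left them, time stands still between calls to the robot, and variables do not carry over. Pictures are saved under pics/ and viewed, at most 10 in all, crops included, and the job is handed in when it is done.

Besides the shell and the picture viewer there is one more tool, called after "Request:" as name([rows], argument=value, ...), one row to a line, values as JSON. carry_out: Moves the arm, as the interface text tells. Its arguments: {"type":"object","properties":{"increments":{"type":"array","items":{"type":"array"}}},"required":["increments"]}

```bash
mkdir -p pics; cat > h.py <<'E'
import numpy as np, cv2
from plant import *
from scipy.spatial.transform import Rotation as R
def T_wc(cam):
    c=calibration(cam)
    if 'world_to_cam' in c: return np.linalg.inv(np.array(c['world_to_cam']))
    s=read_state(); T=np.eye(4); T[:3,:3]=R.from_quat(s['tool_rot']).as_matrix(); T[:3,3]=s['ee_pos']
    return T@np.array(c['tool_from_camera'])
def W(cam,p,T=None):
    T=T_wc(cam) if T is None else T
    return (T@np.r_[p,1])[:3]
def pix(cam,p,T=None):
    T=T_wc(cam) if T is None else T
    q=np.linalg.inv(T)@np.r_[p,1]; K=np.array(calibration(cam)['mtx'])
    u=K@np.array([q[0],-q[1],-q[2]]); return u[:2]/u[2]
def ray(cam,uv,z,T=None):
    T=T_wc(cam) if T is None else T
    K=np.array(calibration(cam)['mtx']); d=np.linalg.inv(K)@np.r_[uv,1]; d=T[:3,:3]@np.array([d[0],-d[1],-d[2]])
    return T[:3,3]+d*(z-T[2,3])/d[2]
E
python3 - <<'E'
from h import *
np.set_printoptions(precision=3,suppress=True)
s=read_state(); print(s['tool_rot'],s['ee_pos'],s['clock'],s['gripper_width'])
print({k:np.array(v) if not isinstance(v,str) else v for k,v in calibration('side').items()})
for c in ['top','side']:
    cv2.imwrite(f'pics/{c}.png',snapshot(c))
    for t in ['gauge_hole0','bar','hinge','flag_tip','pointer','mat','spacer_a','spacer_b']:
        for r in mark_of(c,t)[:5]:
            p=W(c,r['position']); print(c,t,round(r['score'],2),p,pix(c,p).round())
E
```

```text
[ 0.129  0.992 -0.001 -0.   ] [0.141 0.531 0.194] 0.0 0.08517595791749467
{'mtx': array([[439.395,   0.   , 318.05 ],
       [  0.   , 439.395, 249.401],
       [  0.   ,   0.   ,   1.   ]]), 'world_to_cam': array([[ 0.706, -0.708, -0.012, -0.371],
       [ 0.415,  0.4  ,  0.817, -0.31 ],
       [-0.574, -0.582,  0.576, -0.607],
       [ 0.   ,  0.   ,  0.   ,  1.   ]])}
top gauge_hole0 0.84 [0.542 0.096 0.098] [274. 233.]
top bar 0.75 [0.441 0.222 0.096] [215. 277.]
top hinge 0.81 [0.664 0.199 0.093] [230. 177.]
top flag_tip 0.85 [0.541 0.321 0.172] [161. 227.]
top pointer 0.73 [0.522 0.295 0.096] [184. 239.]
top mat 0.87 [ 0.493 -0.286  0.001] [436. 260.]
top mat 0.62 [ 0.393 -0.007  0.002] [318. 299.]
top spacer_a 0.69 [ 0.498 -0.292  0.007] [439. 258.]
top spacer_a 0.61 [ 0.385 -0.155 -0.001] [380. 304.]
top spacer_a 0.56 [ 0.478 -0.215  0.008] [407. 266.]
top spacer_a 0.54 [ 0.513 -0.364  0.006] [469. 253.]
top spacer_b 0.69 [ 0.498 -0.292  0.007] [439. 258.]
top spacer_b 0.61 [ 0.385 -0.155 -0.001] [380. 304.]
top spacer_b 0.56 [ 0.478 -0.215  0.008] [407. 266.]
top spacer_b 0.
[... 280 characters left out ...]
22. 169.]
side flag_tip 0.53 [ 0.499 -0.292  0.006] [433. 380.]
side pointer 0.92 [0.52  0.302 0.097] [224. 204.]
side mat 0.93 [ 0.493 -0.289  0.005] [429. 382.]
side spacer_a 0.85 [ 0.385 -0.152  0.002] [323. 373.]
side spacer_a 0.7 [ 0.51  -0.361  0.003] [474. 403.]
side spacer_a 0.69 [ 0.498 -0.29   0.002] [431. 381.]
side spacer_a 0.63 [ 0.479 -0.219  0.007] [389. 362.]
side spacer_a 0.49 [ 0.491 -0.287  0.001] [427. 383.]
side spacer_b 0.85 [ 0.385 -0.152  0.002] [323. 373.]
side spacer_b 0.7 [ 0.51  -0.361  0.003] [474. 403.]
side spacer_b 0.69 [ 0.498 -0.29   0.002] [431. 381.]
side spacer_b 0.63 [ 0.479 -0.219  0.007] [389. 362.]
side spacer_b 0.49 [ 0.491 -0.287  0.001] [427. 383.]
```

```bash
python3 - <<'E'
import cv2,numpy as np
a=cv2.imread('pics/top.png');b=cv2.imread('pics/side.png')
cv2.imwrite('pics/sp.png',np.hstack([cv2.resize(a[205:325,360:500],(400,343),interpolation=3),cv2.resize(b[310:430,360:500],(400,343),interpolation=3)]))
E
```

```text
(no output)
```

View pics/top.png

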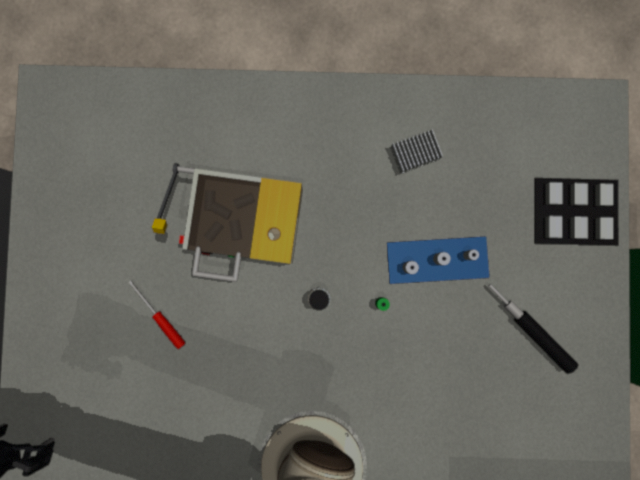

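View pics/side.png

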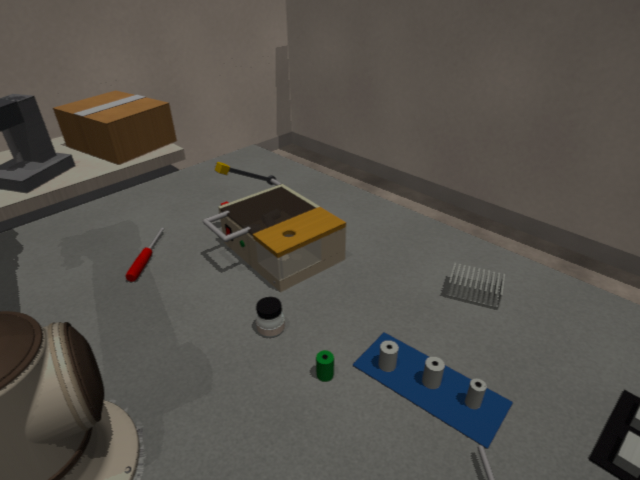

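```bash
sleep 1
```

```text
(no output)
```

View pics/sp.png

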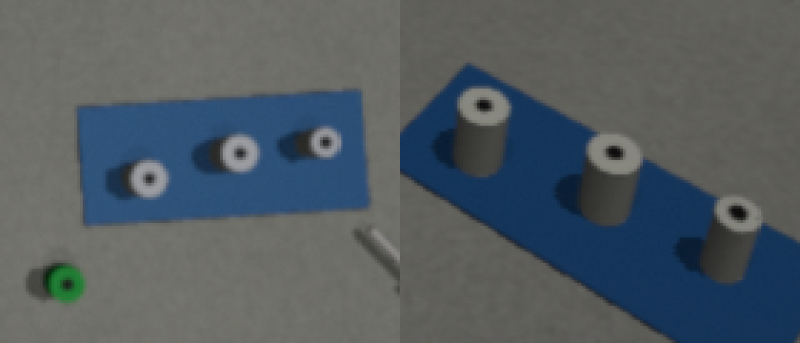

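The spacers stand at top-view (412,268), (444,258) and (474,254), and the rightmost is clearly thinner in both crops. That makes it spacer_a, at about (0.511,-0.363). The green one at (382,304) is a decoy. The bore is at (274,233), the bar at (215,277) and the flag at (160,226).

```bash
cat >> h.py <<'E'
np.set_printoptions(precision=4,suppress=True)
def yaw_of(s):
    m=R.from_quat(s['tool_rot']).as_matrix(); return np.degrees(np.arctan2(m[1,1],m[0,1]))
def plan(p,yaw,n,g):
    "straight path to world p, tool-y heading yaw(deg), n rows"
    s=read_state(); m=R.from_quat(s['tool_rot']).as_matrix(); d=(np.array(p)-s['ee_pos'])*100/n
    t=round((yaw_of(s)-yaw)/n,1); rows=[]
    for i in range(n):
        rows.append([[round(float(v),2) for v in m.T@d],float(t),g]); m=m@R.from_euler('z',t,degrees=True).as_matrix()
    print('pos',s['ee_pos'],'yaw',yaw_of(s).round(2))
    for i in range(0,n,8): print(str(rows[i:i+8]).replace(' ',''))
E
python3 - <<'E'
from h import *
print(np.array(calibration('wrist')['tool_from_camera']))
plan((0.511,-0.363,0.19),8,24,6)
E
```

```text
[[-0.0008  0.9534  0.3016  0.0762]
 [ 1.      0.001  -0.0003  0.0009]
 [-0.0006  0.3016 -0.9534 -0.1784]
 [ 0.      0.      0.      1.    ]]
pos [0.1408 0.5317 0.1946] yaw 75.17
[[[-2.45,-3.21,0.02],2.8,6],[[-2.6,-3.09,0.02],2.8,6],[[-2.75,-2.96,0.02],2.8,6],[[-2.89,-2.82,0.02],2.8,6],[[-3.02,-2.67,0.02],2.8,6],[[-3.15,-2.52,0.02],2.8,6],[[-3.27,-2.37,0.02],2.8,6],[[-3.38,-2.2,0.02],2.8,6]]
[[[-3.48,-2.04,0.02],2.8,6],[[-3.58,-1.86,0.02],2.8,6],[[-3.67,-1.69,0.02],2.8,6],[[-3.74,-1.5,0.02],2.8,6],[[-3.81,-1.32,0.02],2.8,6],[[-3.87,-1.13,0.02],2.8,6],[[-3.92,-0.94,0.02],2.8,6],[[-3.96,-0.75,0.02],2.8,6]]
[[[-4.0,-0.55,0.02],2.8,6],[[-4.02,-0.36,0.02],2.8,6],[[-4.03,-0.16,0.02],2.8,6],[[-4.03,0.04,0.02],2.8,6],[[-4.03,0.23,0.02],2.8,6],[[-4.01,0.43,0.02],2.8,6],[[-3.99,0.62,0.02],2.8,6],[[-3.95,0.82,0.02],2.8,6]]
```

Request:
carry_out([
  [[-2.45,-3.2,0],2.8,6],
  [[-2.6,-3.1,0],2.8,6],
  [[-2.75,-2.95,0],2.8,6],
  [[-2.9,-2.8,0],2.8,6],
  [[-3.0,-2.7,0],2.8,6],
  [[-3.15,-2.5,0],2.8,6],
  [[-3.3,-2.4,0],2.8,6],
  [[-3.4,-2.2,0],2.8,6],
])

```text
clock: 1.9
ee_pos: [0.2648, 0.2319, 0.1948]
tool_rot: [0.32, 0.947, 0.0, 0.0]
force: [1.0, 0.3, -0.1]
gripper_width: 0.0601
grasp_force: 0.0
```

Request:
carry_out([
  [[-3.5,-2.0,0],2.8,6],
  [[-3.6,-1.9,0],2.8,6],
  [[-3.7,-1.7,0],2.8,6],
  [[-3.75,-1.5,0],2.8,6],
  [[-3.8,-1.3,0],2.8,6],
  [[-3.9,-1.1,0],2.8,6],
  [[-3.9,-0.9,0],2.8,6],
  [[-3.95,-0.75,0],2.8,6],
])

```text
clock: 2.9
ee_pos: [0.3893, -0.0665, 0.1948]
tool_rot: [0.498, 0.867, 0.0, 0.0]
force: [0.5, 1.4, -0.0]
gripper_width: 0.06
grasp_force: 0.0
```

Request:
carry_out([
  [[-4.0,-0.55,0],2.8,6],
  [[-4.0,-0.35,0],2.8,6],
  [[-4.0,-0.15,0],2.8,6],
  [[-4.0,0,0],2.8,6],
  [[-4.0,0.2,0],2.8,6],
  [[-4.0,0.4,0],2.8,6],
  [[-4.0,0.6,0],2.8,6],
  [[-3.0,0.8,0],2.8,6],
])

```text
clock: 3.9
ee_pos: [0.5093, -0.3549, 0.1942]
tool_rot: [0.657, 0.754, -0.0, -0.0]
force: [-0.4, -0.4, 0.5]
gripper_width: 0.0599
grasp_force: 0.0
```

```bash
python3 - <<'E'
from h import *
T=T_wc('wrist'); cv2.imwrite('pics/w1.png',snapshot('wrist'))
for t in ['spacer_a']:
  for f in (mark_of,look_for):
    for r in f('wrist',t): p=W('wrist',r['position'],T); print(f.__name__,round(r['score'],2),p,pix('wrist',p,T))
plan((0.511,-0.363,0.10),8,8,6)
E
```

```text
call 0.94 [ 0.478  -0.2189  0.0023] [302.7903  38.6372]
call 0.91 [ 0.5004 -0.2914  0.0017] [317.4042 130.035 ]
call 0.64 [ 0.5101 -0.3583  0.0054] [318.115  203.9729]
call 0.8 [ 0.5092 -0.3519  0.0486] [317.9777 207.5224]
call 0.61 [ 0.4819 -0.2218  0.0482] [305.1222  32.3231]
pos [ 0.509  -0.3542  0.1935] yaw 7.91
[[[-0.11,0.01,1.17],-0.0,6],[[-0.11,0.01,1.17],-0.0,6],[[-0.11,0.01,1.17],-0.0,6],[[-0.11,0.01,1.17],-0.0,6],[[-0.11,0.01,1.17],-0.0,6],[[-0.11,0.01,1.17],-0.0,6],[[-0.11,0.01,1.17],-0.0,6],[[-0.11,0.01,1.17],-0.0,6]]
```

View pics/w1.png

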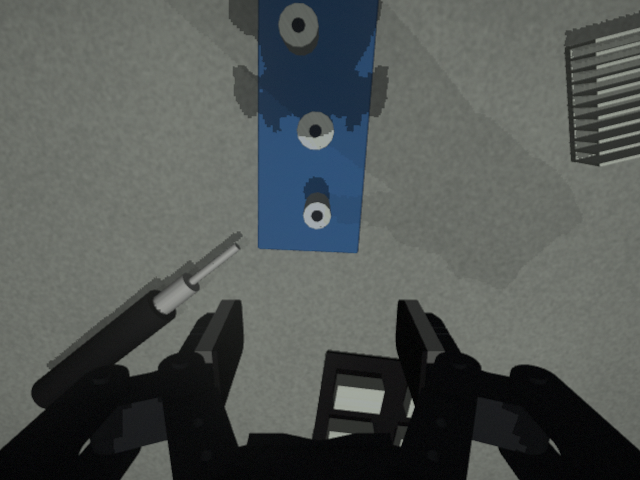

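The slim spacer's top face is at wrist (317,215), about 27 px across. Its neighbours at (316,131) and (298,25) are about 36 px and more. The nearby screwdriver tip at (240,235) is clear of the fingers.

```bash
python3 - <<'E'
from h import *
print(ray('wrist',(317,215.5),0.049), ray('top',(474,254.5),0.049), ray('side',(478,385),0.049))
p=ray('wrist',(317,215.5),0.049)
plan((p[0],p[1],0.07),8,6,5)
E
```

```text
[ 0.5088 -0.3578  0.049 ] [ 0.5077 -0.3618  0.049 ] [ 0.5058 -0.36    0.049 ]
pos [ 0.509  -0.3542  0.1935] yaw 7.91
[[[-0.06,-0.01,2.06],-0.0,5],[[-0.06,-0.01,2.06],-0.0,5],[[-0.06,-0.01,2.06],-0.0,5],[[-0.06,-0.01,2.06],-0.0,5],[[-0.06,-0.01,2.06],-0.0,5],[[-0.06,-0.01,2.06],-0.0,5]]
```

Request:
carry_out([
  [[-0.1,0,2.5],0,5],
  [[-0.1,0,2.5],0,5],
  [[-0.1,0,2.5],0,5],
  [[-0.1,0,2.5],0,5],
  [[-0.1,0,2.5],0,5],
  [[0,0,2.0],0,5],
  [[0,0,1.5],0,5],
  [[0,0,1.0],0,5],
])

```text
clock: 5.05
ee_pos: [0.5097, -0.3578, 0.0243]
tool_rot: [0.656, 0.755, 0.0, 0.0]
force: [-0.6, -0.4, 0.1]
gripper_width: 0.0504
grasp_force: 0.0
```

Request:
carry_out([
  [[0,0,0],0,3],
  [[0,0,0],0,1.5],
  [[0,0,0],0,1.5],
  [[0,0,0],0,1.5],
  [[0,0,0],0,1.5],
])

```text
clock: 5.68
ee_pos: [0.5098, -0.3583, 0.0247]
tool_rot: [0.656, 0.755, 0.0, 0.0]
force: [-0.2, -0.2, -0.1]
gripper_width: 0.0153
grasp_force: 0.0
```

```bash
python3 - <<'E'
from h import *
cv2.imwrite('pics/w2.png',np.vstack([snapshot('wrist')[100:400],cv2.resize(snapshot('side')[330:430,400:613],(640,300))]))
E
```

```text
(no output)
```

View pics/w2.png

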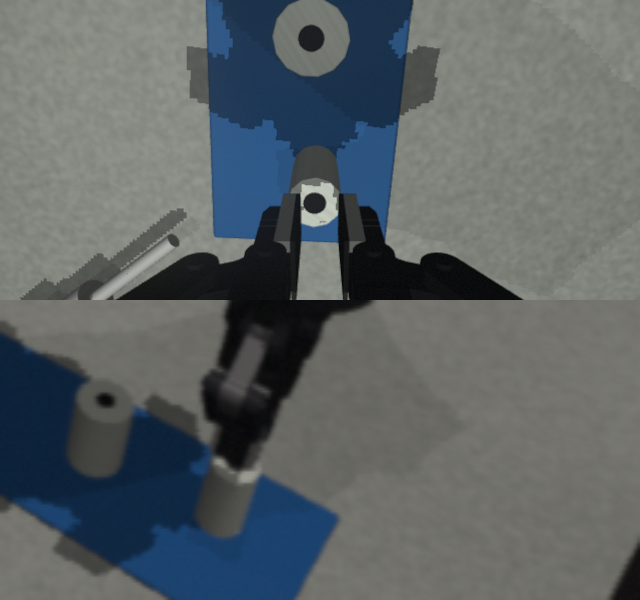

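```bash
python3 - <<'E'
from h import *
print(read_state()['ee_pos'],read_state()['force'],read_state()['gripper_width'],read_state()['grasp_force'])
print(ray('wrist',(315,303),0.049), ray('wrist',(315,303),0.055),pix('wrist',read_state()['ee_pos']),pix('wrist',read_state()['ee_pos']+np.array([0,0,.019])))
for c in ('wrist','side'):
  T=T_wc(c)
  for r in mark_of(c,'spacer_a'): print(c,r['score'],W(c,r['position'],T))
E
```

```text
[ 0.5098 -0.3583  0.0247] [0.0611 0.3302 0.1489] 0.014891369901239352 0.0
[ 0.509  -0.3586  0.049 ] [ 0.5087 -0.3556  0.055 ] [316.9486 280.052 ] [316.7862 297.1519]
wrist 0.89 [ 0.499  -0.2919  0.0046]
wrist 0.81 [ 0.5081 -0.3569  0.0032]
side 0.84 [ 0.4773 -0.2188  0.0059]
side 0.84 [ 0.3883 -0.1519 -0.0014]
side 0.83 [ 0.5124 -0.3602  0.0041]
side 0.83 [ 0.4977 -0.2923  0.0028]
```

Request:
carry_out([
  [[0,0,0],0,0.5],
  [[0,0,0],0,0.5],
  [[0,0,0],0,0.5],
])

```text
clock: 6.25
ee_pos: [0.5098, -0.3583, 0.0246]
tool_rot: [0.656, 0.755, 0.0, 0.0]
force: [-0.1, -0.1, -0.1]
gripper_width: 0.0053
grasp_force: 0.0
```

```bash
python3 - <<'E'
from h import *
s=read_state(); print(s['gripper_width'],s['grasp_force'],s['force'],s['ee_pos'])
a=snapshot('wrist')[240:390,240:400]
cv2.imwrite('pics/w3.png',cv2.resize(a,(800,750))[:600])
E
```

```text
0.00533462961828026 0.0 [-0.0952 -0.1267 -0.0801] [ 0.5098 -0.3583  0.0246]
```

View pics/w3.png

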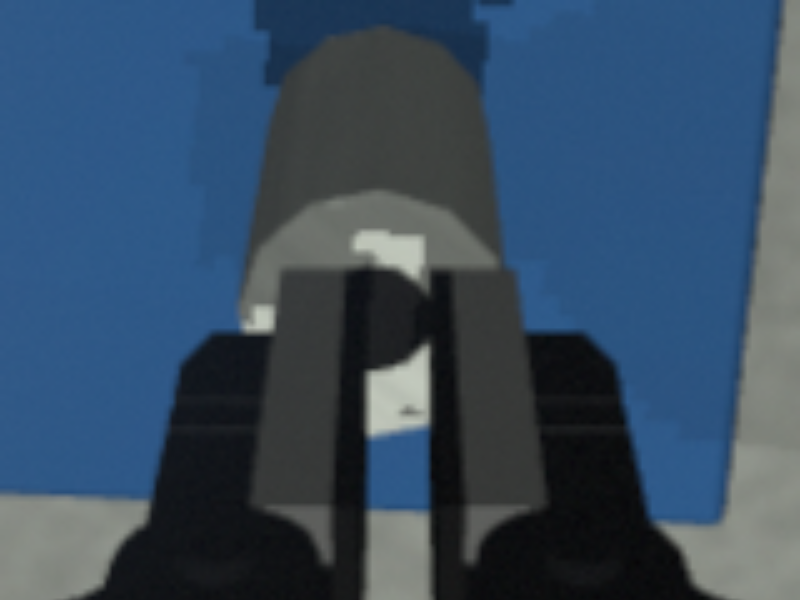

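```bash
python3 - <<'E'
from h import *
T=T_wc('wrist'); s=read_state(); m=R.from_quat(s['tool_rot']).as_matrix()
for z in (0,-.01,-.02,-.03,-.04):
    print(z,[pix('wrist',s['ee_pos']+m@np.array([x,y,z]),T).round(1) for x,y in((.011,.0027),(.011,-.0027),(-.011,.0027))])
E
```

```text
0 [array([322.5, 259. ]), array([311.3, 259. ]), array([322.4, 300.4])]
-0.01 [array([322.7, 266.6]), array([310.9, 266.6]), array([322.6, 309.9])]
-0.02 [array([322.9, 275.1]), array([310.5, 275.1]), array([322.8, 320.3])]
-0.03 [array([323.2, 284.6]), array([310. , 284.6]), array([323.1, 332. ])]
-0.04 [array([323.5, 295.2]), array([309.5, 295.3]), array([323.4, 345.1])]
```

The fingers closed above the spacer's top face. The picture puts the real pad tips about 35–38 mm behind the nominal TCP, at z≈0.06. I'll reopen and descend in small steps, watching the force.

Request:
carry_out([
  [[0,0,0],0,4.5],
  [[0,0,0],0,4.5],
  [[0,0,0],0,4.5],
  [[0,0,0],0,4.5],
  [[0,0,1],0,4.5],
  [[0,0,1],0,4.5],
  [[0,0,0],0,4.5],
])

```text
clock: 7.18
ee_pos: [0.509, -0.3577, 0.0029]
tool_rot: [0.656, 0.755, -0.0, -0.001]
force: [0.1, 0.3, 1.1]
gripper_width: 0.0447
grasp_force: 0.0
```

```bash
python3 - <<'E'
from h import *
s=read_state(); print(s['gripper_width'],s['grasp_force'],s['force'],s['ee_pos'])
a=snapshot('wrist')[180:420,200:440]; b=snapshot('side')[300:420,400:520]
cv2.imwrite('pics/w4.png',np.hstack([cv2.resize(a,(400,400)),cv2.resize(b,(400,400))]))
E
```

```text
0.044720423449478276 0.0 [0.1451 0.2927 1.0738] [ 0.509  -0.3577  0.0029]
```

View pics/w4.png

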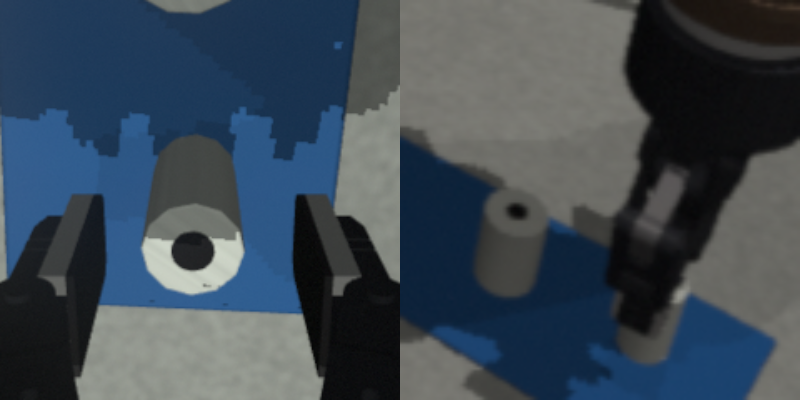

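Request:
carry_out([
  [[0,0,0],0,2],
  [[0,0,0],0,1.5],
  [[0,0,0],0,1.5],
  [[0,0,0],0,1.5],
  [[0,0,0],0,1.5],
])

```text
clock: 7.9
ee_pos: [0.51, -0.3584, 0.0051]
tool_rot: [0.656, 0.755, 0.0, 0.0]
force: [0.3, -0.4, 5.8]
gripper_width: 0.0204
grasp_force: 58.8
```

Request:
carry_out([
  [[0,0,-1],0,1.5],
  [[0,0,-2],0,1.5],
  [[0,0,-3],0,1.5],
  [[0,0,-3],0,1.5],
  [[0,0,-3],0,1.5],
  [[0,0,-3],0,1.5],
])

```text
clock: 8.65
ee_pos: [0.5098, -0.3582, 0.157]
tool_rot: [0.656, 0.755, 0.0, 0.001]
force: [-0.1, -1.1, -1.2]
gripper_width: 0.0208
grasp_force: 58.7
```

```bash
python3 - <<'E'
from h import *
s=read_state(); print(s['gripper_width'],s['grasp_force'],s['force'],s['ee_pos'])
a=snapshot('wrist')[180:420,200:440]; b=snapshot('side')[250:400,400:550]
cv2.imwrite('pics/w5.png',np.hstack([cv2.resize(a,(400,400)),cv2.resize(b,(400,400))]))
for t in ['gauge_hole0','bar','hinge']:
    for c in ('top','side'):
        snapshot(c)
        for r in mark_of(c,t)[:1]: print(c,t,W(c,r['position']))
for c in ('wrist','side'):
    snapshot(c);T=T_wc(c)
    for f in (mark_of,look_for):
        for r in f(c,'spacer_a')[:6]: print(c,round(r['score'],2),W(c,r['position'],T))
plan((0.541,0.097,0.16),-5.4,16,1.5)
E
```

```text
0.02077033610054277 58.67852032184601 [-0.0722 -1.1213 -1.2016] [ 0.5098 -0.3582  0.157 ]
top gauge_hole0 [0.5463 0.0923 0.0981]
side gauge_hole0 [0.5392 0.0992 0.1006]
top bar [0.4443 0.2252 0.0943]
side bar [ 0.4936 -0.2882  0.0054]
top hinge [0.6674 0.1964 0.0929]
side hinge [0.666  0.2058 0.0945]
wrist 0.84 [ 0.5116 -0.3592  0.1542]
wrist 0.77 [ 0.4797 -0.2192  0.0062]
wrist 0.76 [ 0.5025 -0.2874  0.0043]
wrist 0.92 [ 0.4804 -0.2248  0.0483]
wrist 0.85 [ 0.5011 -0.2903  0.0518]
wrist 0.78 [ 0.5104 -0.3505  0.1975]
side 0.84 [ 0.4982 -0.2893  0.0031]
side 0.76 [ 0.3882 -0.1532  0.0007]
side 0.71 [ 0.4764 -0.2195  0.0085]
side 0.69 [ 0.5101 -0.3611  0.1534]
side 0.89 [ 0.4685 -0.2215  0.0429]
side 0.85 [ 0.3816 -0.1603  0.0347]
side 0.76 [ 0.5023 -0.3651  0.1731]
side 0.7 [ 0.4904 -0.2935  0.0395]
pos [ 0.5098 -0.3583  0.1546] yaw 7.97
[[[2.79,0.59,-0.03],0.8,1.5],[[2.8,0.55,-0.03],0.8,1.5],[[2.81,0.51,-0.03],0.8,1.5],[[2.81,0.47,-0.03],0.8,1.5],[[2.82,0.43,-0.03],0.8,1.5],[[2.83,0.39,-0.03],0.8,1.5],[[2.83,0.35,-0.03],0.8,1.5],[[2.83,0.31,-0.03],0.8,1.5]]
[[[2.84,0.27,-0.03],0.8,1.5],[[2.84,0.23,-0.03],0.8,1.5],[[2.85,0.19,-0.03],0.8,1.5],[[2.85,0.15,-0.03],0.8,1.5],[[2.85,0.11,-0.03],0.8,1.5],[[2.85,0.07,-0.03],0.8,1.5],[[2.85,0.03,-0.03],0.8,1.5],[[2.85,-0.01,-0.03],0.8,1.5]]
```

View pics/w5.png

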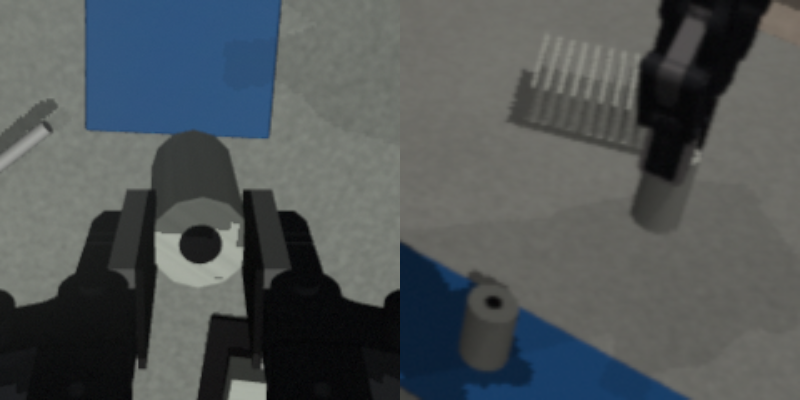

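Request:
carry_out([
  [[3,0.6,0],0.8,1.5],
  [[3,0.55,0],0.8,1.5],
  [[3,0.5,0],0.8,1.5],
  [[3,0.5,0],0.8,1.5],
  [[3,0.45,0],0.8,1.5],
  [[3,0.4,0],0.8,1.5],
  [[3,0.35,0],0.8,1.5],
  [[3,0.3,0],0.8,1.5],
])

```text
clock: 10.65
ee_pos: [0.5245, -0.1148, 0.1547]
tool_rot: [0.698, 0.717, 0.0, 0.0]
force: [0.2, 0.6, -0.7]
gripper_width: 0.0203
grasp_force: 58.7
```

Request:
carry_out([
  [[3,0.25,0],0.8,1.5],
  [[3,0.2,0],0.8,1.5],
  [[3,0.15,0],0.8,1.5],
  [[3,0.1,0],0.8,1.5],
  [[2,0.1,0],0.8,1.5],
  [[0,0,0],0.8,1.5],
  [[0,0,0],0.8,1.5],
  [[0,0,0],0.8,1.5],
])

```text
clock: 11.65
ee_pos: [0.5322, 0.0235, 0.1546]
tool_rot: [0.737, 0.676, -0.0, 0.0]
force: [-0.2, 0.9, -0.3]
gripper_width: 0.0205
grasp_force: 58.7
```

```bash
python3 - <<'E'
from h import *
s=read_state(); print(s['gripper_width'],s['grasp_force'],s['force'],s['ee_pos'],yaw_of(s))
T=T_wc('wrist');im=snapshot('wrist'); cv2.imwrite('pics/w6.png',im)
for t in ('gauge_hole0','spacer_a','bar','hinge','pointer'):
    for r in mark_of('wrist',t)[:2]: p=W('wrist',r['position'],T); print(t,round(r['score'],2),p,pix('wrist',p,T))
E
```

```text
0.020510803309098786 58.72547686100006 [-0.1958  0.9007 -0.3327] [0.5322 0.0235 0.1546] -4.927221789425713
gauge_hole0 0.34 [ 0.5793  0.1684 -0.0025] [362.9847  16.6976]
spacer_a 0.79 [0.5333 0.0227 0.1551] [319.5759 282.2952]
spacer_a 0.59 [ 0.4792 -0.218   0.0028] [287.5658 438.7721]
```

View pics/w6.png

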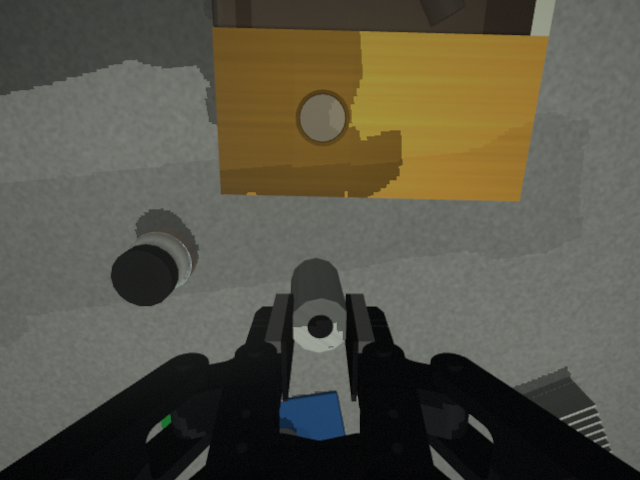

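The bore mouth is at wrist (323,118), and the held spacer's own hole is at (319,326).

```bash
python3 - <<'E'
from h import *
im=cv2.imread('pics/w6.png')
# chamfer/bore contour: not brass-saturated bright region
hsv=cv2.cvtColor(im,cv2.COLOR_BGR2HSV)[80:156,285:361]
m=((hsv[...,1]<90)).astype(np.uint8)
cs,_=cv2.findContours(m,cv2.RETR_EXTERNAL,cv2.CHAIN_APPROX_NONE); c=max(cs,key=cv2.contourArea)
e=cv2.fitEllipse(c); print('bore',np.array(e[0])+[285,80],e[1])
g=cv2.cvtColor(im,cv2.COLOR_BGR2GRAY)[310:342,300:338]; m=(g<60).astype(np.uint8)
cs,_=cv2.findContours(m,cv2.RETR_EXTERNAL,cv2.CHAIN_APPROX_NONE)
for c in cs:
    if 30<cv2.contourArea(c): e2=cv2.fitEllipse(c); print('sp',np.array(e2[0])+[300,310],e2[1],cv2.contourArea(c))
b=np.array(e[0])+[285,80]
print(ray('wrist',b,.1),ray('wrist',b,.088),ray('wrist',(323,118),.1),ray('top',(274.5,233.5),.1))
print(ray('wrist',(319.5,326.5),.199))
plan((0.541,0.096,0.15),-5,4,1.5)
E
```

```text
bore [322.0603 117.4153] (44.36666488647461, 46.320655822753906)
sp [319.8443 325.8771] (22.257360458374023, 24.250957489013672) 422.5
[0.5414 0.0996 0.1   ] [0.5415 0.0995 0.088 ] [0.5419 0.0992 0.1   ] [0.5401 0.0942 0.1   ]
[0.5332 0.0241 0.199 ]
pos [0.5322 0.024  0.1546] yaw -4.84
[[[1.81,0.07,0.11],0.0,1.5],[[1.81,0.07,0.11],0.0,1.5],[[1.81,0.07,0.11],0.0,1.5],[[1.81,0.07,0.11],0.0,1.5]]
```

Request:
carry_out([
  [[1.9,0.05,0],0,1.5],
  [[1.9,0.05,0],0,1.5],
  [[1.9,0.04,0],0,1.5],
  [[1.87,0.04,0],0,1.5],
  [[0,0,1.5],0,1.5],
  [[0,0,1.5],0,1.5],
  [[0,0,1.3],0,1.5],
  [[0,0,0],0,1.5],
])

```text
clock: 12.95
ee_pos: [0.5396, 0.0989, 0.11]
tool_rot: [0.737, 0.676, -0.001, -0.001]
force: [-0.1, -0.2, -0.3]
gripper_width: 0.0207
grasp_force: 58.7
```

```bash
python3 - <<'E'
from h import *
s=read_state(); print(s['force'],s['ee_pos'])
T=T_wc('wrist');im=snapshot('wrist'); cv2.imwrite('pics/w7.png',im[220:400,230:410])
cv2.imwrite('pics/w7.png',np.hstack([cv2.resize(im[220:400,230:410],(400,400)),cv2.resize(snapshot('side')[160:260,240:340],(400,400))]))
E
```

```text
[-0.0519 -0.1577 -0.3393] [0.5396 0.0989 0.11  ]
```

Request:
carry_out([
  [[0,0,0.5],0,1.5],
  [[0,0,0.3],0,1.5],
  [[0,0,0.3],0,1.5],
])

```text
clock: 13.42
ee_pos: [0.5404, 0.0995, 0.1005]
tool_rot: [0.736, 0.677, 0.0, 0.0]
force: [-0.5, -0.2, -0.5]
gripper_width: 0.0202
grasp_force: 58.7
```

Request:
carry_out([
  [[0,0,0.3],0,1.5],
  [[0,0,0.3],0,1.5],
  [[0,0,0],0,1.5],
])

```text
clock: 13.8
ee_pos: [0.5407, 0.0994, 0.0944]
tool_rot: [0.736, 0.677, 0.0, 0.0]
force: [3.5, -0.5, -0.9]
gripper_width: 0.0203
grasp_force: 58.6
```

Request:
carry_out([
  [[0,0.1,0],0,1.5],
  [[0,0,0.3],0,1.5],
  [[0,0,0.3],0,1.5],
  [[0,0,0],0,1.5],
])

```text
clock: 14.3
ee_pos: [0.5411, 0.0994, 0.0882]
tool_rot: [0.736, 0.677, -0.0, -0.0]
force: [-0.3, -0.1, -1.7]
gripper_width: 0.0203
grasp_force: 58.9
```

Request:
carry_out([
  [[0,0,0.3],0,1.5],
  [[0,0,0.3],0,1.5],
  [[0,0,0],0,2.5],
  [[0,0,0],0,4],
  [[0,0,0],0,5],
  [[0,0,0],0,5],
  [[0,0,0],0,5],
])

```text
clock: 15.18
ee_pos: [0.5414, 0.0994, 0.0826]
tool_rot: [0.736, 0.677, 0.0, -0.0]
force: [-0.1, -0.2, 0.0]
gripper_width: 0.0499
grasp_force: 0.0
```

```bash
python3 - <<'E'
from h import *
s=read_state(); print(s['force'],s['ee_pos'],s['gripper_width'])
for c in ('wrist','side','top'):
    T=T_wc(c);snapshot(c)
    for t in ('spacer_a','bar','hinge'):
        for r in mark_of(c,t)[:5]: print(c,t,round(r['score'],2),W(c,r['position'],T))
E
```

```text
[-0.1255 -0.1768  0.0481] [0.5414 0.0994 0.0826] 0.04987141256464271
wrist hinge 0.93 [0.6692 0.1998 0.0993]
side spacer_a 0.9 [ 0.498  -0.2911  0.003 ]
side spacer_a 0.66 [ 0.3889 -0.1537  0.0026]
side spacer_a 0.62 [ 0.4776 -0.2165  0.004 ]
side bar 0.74 [0.4416 0.2264 0.0955]
top spacer_a 0.76 [ 0.4745 -0.2162  0.0061]
top spacer_a 0.55 [ 0.3851 -0.1563  0.0008]
top spacer_a 0.44 [ 0.4978 -0.2948  0.0029]
```

```bash
python3 - <<'E'
from h import *
s=read_state(); m=R.from_quat(s['tool_rot']).as_matrix(); print(m.T@(np.array([.442,.125,.17])-s['ee_pos'])*100)
E
```

```text
[  1.7149 -10.115   -8.7436]
```

Request:
carry_out([
  [[0,0,-2],0,5],
  [[0,0,-3.5],0,5],
  [[0,0,-3.5],0,5],
  [[0.6,-3,0],0.3,4],
  [[0.6,-3,0],0.3,4],
  [[0.5,-3,0],0.2,4],
  [[0,-1,0],0.2,4],
  [[0,0,0],0,4],
])

```text
clock: 16.77
ee_pos: [0.4435, 0.1254, 0.1729]
tool_rot: [0.742, 0.67, 0.0, 0.0]
force: [0.4, 0.3, 0.5]
gripper_width: 0.0398
grasp_force: 0.0
```

```bash
python3 - <<'E'
from h import *
s=read_state(); print(s['force'],s['ee_pos'],s['gripper_width'],yaw_of(s))
im=[]
for c in ('wrist','side','top'):
    T=T_wc(c);i=snapshot(c);im.append(i)
    for t in ('spacer_a','bar','hinge','handle','well','flag_tip','pointer'):
        for r in mark_of(c,t)[:4]: p=W(c,r['position'],T);print(c,t,round(r['score'],2),p,pix(c,p,T).round())
cv2.imwrite('pics/w8.png',im[0])
cv2.imwrite('pics/w9.png',np.hstack([cv2.resize(im[0],(480,360)),cv2.resize(im[1][190:310,220:310+20],(300,360))]))
E
```

```text
[0.3636 0.3492 0.4846] [0.4435 0.1254 0.1729] 0.039762771329541306 -5.805450821771195
wrist bar 0.91 [0.4458 0.225  0.0903] [305.  78.]
wrist handle 0.38 [ 0.4002 -0.0082 -0.0025] [289. 336.]
side spacer_a 0.94 [ 0.4755 -0.2187  0.0059] [388. 364.]
side spacer_a 0.85 [ 0.4973 -0.2914  0.0038] [431. 381.]
side spacer_a 0.64 [ 0.3863 -0.1557  0.0017] [325. 375.]
side bar 0.81 [0.4477 0.2256 0.0942] [217. 229.]
side well 0.93 [0.5358 0.097  0.0296] [290. 261.]
side flag_tip 0.71 [0.5439 0.3244 0.1743] [223. 167.]
side pointer 0.74 [0.5183 0.3013 0.0971] [224. 204.]
top spacer_a 0.63 [ 0.497  -0.2939  0.0029] [439. 259.]
top spacer_a 0.53 [ 0.3871 -0.154   0.0003] [380. 303.]
top spacer_a 0.51 [ 0.472  -0.2158  0.0097] [407. 268.]
top spacer_a 0.39 [0.5412 0.0972 0.0333] [276. 235.]
top hinge 0.89 [0.6689 0.1968 0.0953] [230. 175.]
top flag_tip 0.93 [0.542  0.3208 0.168 ] [162. 227.]
top pointer 0.61 [0.5217 0.2955 0.0957] [183. 239.]
```

View pics/w9.png

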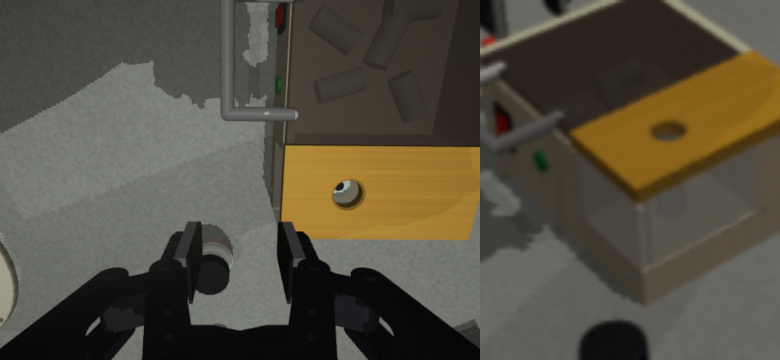

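The spacer's top shows through the bore at view (347,193), below the deck, so it is in the well. The bar runs along column ≈228 in that view, which is full-size ≈305.

```bash
python3 - <<'E'
from h import *
g=cv2.cvtColor(cv2.imread('pics/w8.png'),cv2.COLOR_BGR2GRAY)
for r in (15,50,85,120): print(r,g[r,284:330:2])
for u in ((305,20),(305,78),(305,130)): print(ray('wrist',u,.096))
print(ray('top',(215.5,278),.096), ray('top',(194.5,276),.096),ray('top',(236.5,280),.096))
s=read_state(); m=R.from_quat(s['tool_rot']).as_matrix(); print(m.T@(np.array([.445,.223,.17])-s['ee_pos'])*100)
E
```

```text
15 [ 76  75  77  77  74  75  87  91  97 106  96  89  85  73  61  74  74  71
  71  74  75  75  73]
50 [ 75  74  76  78  73  74  86  93  99 107 100  90  86  76  62  79  78  77
  75  77  77  77  78]
85 [ 81  81  82  80  76  75  88  95  99 101 100  94  87  77  64  81  82  81
  80  80  79  79  80]
120 [ 82  80  80  79  79  71  87  95  99 108 102  94  89  78  65  78  78  80
  79  77  77  76  76]
[0.4495 0.2552 0.096 ]
[0.446  0.2243 0.096 ]
[0.4426 0.1943 0.096 ]
[0.4386 0.2213 0.096 ] [0.4417 0.2677 0.096 ] [0.4355 0.1749 0.096 ]
[ 9.7309 -0.8245  0.2571]
```

Request:
carry_out([
  [[3.3,-0.3,0],0,4],
  [[3.3,-0.3,0],0,4],
  [[3.2,-0.2,0],0,4],
  [[0,0,2.5],0,4],
  [[0,0,2.5],0,4],
  [[0,0,2],0,4],
  [[0,0,1],0,4],
  [[0,0,0],0,4],
])

```text
clock: 18.98
ee_pos: [0.4451, 0.2235, 0.0923]
tool_rot: [0.742, 0.67, -0.0, -0.0]
force: [-0.4, 0.1, -0.0]
gripper_width: 0.0401
grasp_force: 0.0
```

Request:
carry_out([
  [[0,0,1],0,4],
  [[0,0,1],0,4],
  [[0,0,1],0,4],
  [[0,0,1],0,4],
  [[0,0,0],0,4],
])

```text
clock: 19.6
ee_pos: [0.4448, 0.2234, 0.0516]
tool_rot: [0.742, 0.67, -0.001, -0.0]
force: [0.1, 0.7, 0.4]
gripper_width: 0.0401
grasp_force: 0.0
```

```bash
python3 - <<'E'
from h import *
s=read_state(); print(s['force'],s['ee_pos'],s['gripper_width'],yaw_of(s))
i=snapshot('wrist'); T=T_wc('wrist')
print([pix('wrist',np.array(p),T).round() for p in ((.4455,.2243,.096),(.448,.25,.096))])
g=cv2.cvtColor(i,cv2.COLOR_BGR2GRAY)
for r in (180,210): print(r,g[r,220:420:4])
for r in mark_of('wrist','bar')[:2]: print(W('wrist',r['position'],T))
E
```

```text
[0.1334 0.6913 0.395 ] [0.4448 0.2234 0.0516] 0.040071852094840585 -5.82630267401425
[array([318., 324.]), array([317., 261.])]
180 [93 94 91 90 90 88 91 91 95 95 91 92 89 91 90 91 94 92 92 90 91 92 90 93
 89 90 89 92 92 91 91 88 90 82 81 82 78 82 82 93 94 91 93 88 87 80 60 29
 30 24]
210 [145 144 140 142 143 148 151 149  95  92  90  95  96 111 148 143 142 147
 131  93  78 100 111 116 121 117 117 116 117 117 117 118 118 117 118 116
 117 118 118 117 119 118 117 198 199 197 197 196 197 197]
[0.4483 0.2247 0.092 ]
```

Request:
carry_out([
  [[0,0,0],0,2],
  [[0,0,0],0,0.2],
  [[0,0,0],0,0.2],
  [[0,0,0],0,0.2],
  [[0,0,0],0,0.2],
])

```text
clock: 20.32
ee_pos: [0.4436, 0.2239, 0.0528]
tool_rot: [0.742, 0.67, -0.001, -0.001]
force: [-10.0, 2.5, 3.5]
gripper_width: 0.0092
grasp_force: 58.6
```

Request:
carry_out([
  [[0,-0.1,-1.1],0,0.2],
  [[0,0.1,-1.1],0,0.2],
  [[0,0.15,-1.1],0,0.2],
  [[0,0.2,-1.1],0,0.2],
  [[0,0.25,-1.1],0,0.2],
])

```text
clock: 20.95
ee_pos: [0.4498, 0.2232, 0.108]
tool_rot: [0.742, 0.67, -0.001, -0.001]
force: [-8.1, 3.7, -4.6]
gripper_width: 0.0093
grasp_force: 58.4
```

Request:
carry_out([
  [[0,0.25,-1.1],0,0.2],
  [[0,0.3,-1.1],0,0.2],
  [[0,0.4,-1.05],0,0.2],
  [[0,0.45,-1.0],0,0.2],
  [[0,0.5,-1.0],0,0.2],
  [[0,0,0],0,0.2],
])

```text
clock: 21.7
ee_pos: [0.4693, 0.2211, 0.161]
tool_rot: [0.742, 0.67, -0.001, -0.001]
force: [-9.9, 3.1, -3.0]
gripper_width: 0.0088
grasp_force: 58.9
```

```bash
python3 - <<'E'
from h import *
s=read_state(); print(s['force'],s['ee_pos'],s['gripper_width'],s['grasp_force'])
for c in ('side','top'):
    T=T_wc(c);i=snapshot(c);cv2.imwrite(f'pics/l_{c}.png',i)
    for t in ('bar','flag_tip','pointer','hinge'):
        for r in mark_of(c,t)[:2]: p=W(c,r['position'],T);print(c,t,round(r['score'],2),p,pix(c,p,T).round())
cv2.imwrite('pics/l.png',np.hstack([cv2.resize(cv2.imread('pics/l_side.png')[130:250,180:310],(400,370)),cv2.resize(cv2.imread('pics/l_top.png')[150:270,140:270],(400,370))]))
E
```

```text
[-9.8526  3.1353 -2.9577] [0.4693 0.2211 0.161 ] 0.00877784502893382 58.893277645111084
side bar 0.66 [0.4666 0.2231 0.1975] [218. 183.]
side flag_tip 0.75 [0.5399 0.3221 0.1749] [222. 168.]
side pointer 0.59 [0.5361 0.2984 0.1686] [227. 174.]
side hinge 0.82 [0.6664 0.2067 0.0978] [298. 195.]
side hinge 0.64 [0.3459 0.3822 0.0011] [148. 255.]
top bar 0.68 [0.4704 0.2195 0.2042] [206. 263.]
top flag_tip 0.54 [0.5436 0.3192 0.1701] [162. 226.]
top pointer 0.95 [0.5404 0.2943 0.1696] [174. 228.]
top hinge 0.67 [0.6674 0.195  0.095 ] [231. 175.]
top hinge 0.52 [ 0.7519 -0.2323 -0.0026] [415. 153.]
```

View pics/l.png

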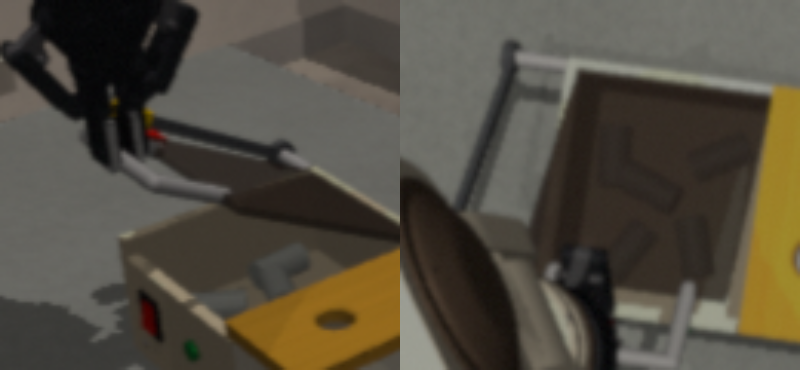

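The lid is held at about 0.50 rad and the flag is at about 0.51. I'll nudge it up slightly and check that it stays still.

Request:
carry_out([
  [[0,0.1,-0.2],0,0.2],
  [[0,0,0],0,0.2],
  [[0,0,0],0,0.2],
  [[0,0,0],0,0.2],
  [[0,0,0],0,0.2],
  [[0,0,0],0,0.2],
  [[0,0,0],0,0.2],
  [[0,0,0],0,0.2],
])

```text
clock: 23.2
ee_pos: [0.47, 0.221, 0.1623]
tool_rot: [0.742, 0.67, -0.001, -0.001]
force: [-8.5, 1.3, -3.7]
gripper_width: 0.0088
grasp_force: 58.8
```

```bash
python3 - <<'E'
from h import *
s=read_state(); print(s['clock'],s['force'],s['ee_pos'],s['gripper_width'],s['grasp_force'])
P={'flag_tip':[],'pointer':[],'bar':[]}
for k in range(3):
  for c in ('side','top'):
    T=T_wc(c);snapshot(c)
    for t in P:
        for r in mark_of(c,t)[:1]: P[t].append(np.r_[W(c,r['position'],T)])
for t in P: print(t,np.median(P[t],0),np.array(P[t])[:,2])
T=T_wc('side');snapshot('side')
for r in mark_of('side','spacer_a')[:4]: print(W('side',r['position'],T))
E
```

```text
23.2 [-8.4729  1.3033 -3.7229] [0.47   0.221  0.1623] 0.008797683731607593 58.81967604160309
flag_tip [0.5431 0.3226 0.1713] [0.1729 0.1668 0.1718 0.1707 0.176  0.1674]
pointer [0.5378 0.2957 0.1686] [0.1677 0.169  0.1682 0.1681 0.1697 0.1716]
bar [0.4716 0.2208 0.2022] [0.0056 0.2074 0.2014 0.203  0.2007 0.2055]
[ 0.4998 -0.2895  0.0024]
[ 0.4755 -0.2164  0.0064]
[ 0.3836 -0.1565  0.0007]
```

```bash
python3 -c "
from plant import *
print(job_done())"
```

```text
the job is handed in; nothing more can be done
None
```

The job is handed in: the slim spacer is in the well, the two oversize ones are still on the mat, and the gripper is holding the lid with its pointer about 2–3 mm below the flag's height (limit about 11 mm); I viewed 11 pictures, one over the limit of 10.

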